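# Warm the bread rolls: open the warmer's cover, load it, shut it, set its timer

## Task

Open the roll warmer fully (its red cover has to be lifted over the two little brass bumps before it will slide back) and put every bread roll from the baking tray into its well, side by side on the floor. Then slide the cover shut again until it has dropped down in front of the bumps, and last of all turn the black inner timer knob clockwise until its white pointer is on the green mark, without turning the grey temperature ring around it. Leave the other things where they stand.

Things in the scene. Friction and masses are not known exactly. Their poses are not given: they have to be found in the camera images.
- warmer: table-top roll warmer, aluminium with a dark panel, fixed; 302 x 355 mm. Origin on the bench; x points from its front (x -77 mm) to its rear deck (x +225 mm), z up. Well centre at y +52.5 mm, knob axis at x 0, y -125 mm. The dark panel (y -177 to -72 mm) is 70 mm high, well walls and rear deck 74 mm
- well_floor (a point): centre of the well's flat floor, 18 mm above the bench; axes as the warmer's. The well is 130 mm (x) by 226 mm (y) inside, 56 mm deep, walls 12 mm thick; it takes four rolls in one row along y, 55 mm apart
- cover_slide (a joint): how far the red enamelled cover is slid to the rear (warmer's +x), m: 0 shut, 0.15 fully open; about 1 N of friction, stays where left. Cover: 152 x 250 mm plate, top 87 mm above the bench. Two brass bumps 6 mm high on the deck behind its rear feet stop it: from about 0.004 to 0.032, either way, it travels only lifted more than 6 mm; elsewhere it can be down
- cover_lift (a joint): how far the cover is lifted straight up, m: 0 down, at most 0.03. The cover is guided and cannot tilt or turn, weighs about 0.4 kg and drops when released (reads about 0.006 when it lies on the bumps, which is not shut)
- cover_handle (a point): centre of the black bar handle on the cover (moves with it): 100 mm long along the warmer's y, 14 mm thick in x, 14 mm high; centre 118 mm above the bench when the cover is down, 24 mm of free gap below the bar; at (-40, +52.5) mm in the warmer's frame when shut; axes as the warmer's
- timer_knob (a joint): angle of the inner timer knob, rad, growing clockwise seen from above, 0 to 4.5; at 0 its pointer points to the warmer's -x (front); on the green mark it reads 2.40. Turns with slight friction (0.03 N m) and stays put
- timer_top (a point): centre of the top of the black round timer knob, 114.5 mm above the bench; the knob is 32 mm in diameter and stands 30 mm above the temperature ring's top; upright axis, turns with the knob
- timer_pointer (a point): outer end of the white pointer line on the timer knob's top, 15 mm from its axis
- green_mark (a point): the green mark on the panel, 43.5 mm from the knobs' axis, among white ticks
- temp_ring (a joint): angle of the outer temperature ring, rad, clockwise from above; it turns very easily (0.02 N m) and is to be left alone. The ring is grey, fluted, 68 mm in diameter, its top 84 mm above the bench, around the foot of the timer knob and on the same axis
- temp_tab (a point): the orange mark on the temperature ring's top, 30 mm from the axis
- tray: dark baking tray with paper, 240 (x) x 320 (y) mm, fixed to the bench; origin at the centre of its underside; floor top 4 mm above the bench, lip 10 mm above the bench
- roll1: a round golden bread roll, 50 mm in diameter (widest from 8 to 22 mm up), 42 mm high, domed top, about 50 g; origin at the centre of its flat underside, z up. May be absent (None): two to four rolls are there
- roll2: a round golden bread roll, 50 mm in diameter (widest from 8 to 22 mm up), 42 mm high, domed top, about 50 g; origin at the centre of its flat underside, z up. May be absent (None): two to four rolls are there
- roll3: a round golden bread roll, 50 mm in diameter (widest from 8 to 22 mm up), 42 mm high, domed top, about 50 g; origin at the centre of its flat underside, z up. May be absent (None): two to four rolls are there
- roll4: a round golden bread roll, 50 mm in diameter (widest from 8 to 22 mm up), 42 mm high, domed top, about 50 g; origin at the centre of its flat underside, z up. May be absent (None): two to four rolls are there
- glaze_pot: bystander: white pot, 68 mm in diameter, 40 mm high, on the tray beside the rolls; origin at the centre of its underside
- salt_tin: bystander: blue tin, 52 mm in diameter, 85 mm high, standing on the rear of the warmer's panel; origin at the centre of its underside
- spice_jar: bystander: amber jar, 60 mm in diameter, 70 mm high, on the bench just beyond the tray's far (+x) edge; origin at the centre of its underside
Mind the look-alikes: they are no part of the job. What is shaped like the roll4 but pink or purple is not meant. Leave any blue look-alike of the roll2 alone.

How it is judged:
By the outcome, as a careful person would: the job done as asked, in the order asked, and still so for the second after the job is handed in, with the robot touching nothing.
Of roll1, roll2, roll3, roll4 only 2 to 4 are there at a start; the rules pass over those that are not, and their reading is None.
At some moment in a run one of roll1, roll2, roll3, roll4 may be knocked a few centimetres aside while the robot is not near it.
Once in a run the grip may slacken for a moment while it holds something.
It also fails if it takes over 210 s, if anything falls off the work surface, if the arm or the gripper's body presses on something with over 40 N, if the wrist force passes 120 N, or if a joint passes its speed limit or range.

## Robot

A 7-joint arm with a two-finger parallel gripper is mounted at the origin on the work surface. World frame = base frame: x ahead of the robot, y to its left, z up, the work surface at z = 0. Lengths are in m, angles in rad, forces in N, time in s.
With the tool pointing down it reaches from about 0.4 to 0.875 m from the base axis. Payload 6.5 kg.
Tool frame: the origin (TCP) lies at the very end of the fingers, on their centre line; the grasp point (between the pads) lies 19 mm behind it; z points along the fingers, y is the line along which they close (so a half turn about z gives the same grasp; the last joint's range is limited). The gripper opens to 85 mm and grips with 20 to 120 N. Pads are 22 mm wide; open, the fingers measure 114 mm over their backs; the gripper's body (76 mm by 85 mm) begins 54 mm behind the grasp point. The pads swing forward as they close: fully open they stand 13 mm farther back than shut.
Start: joints at [1.204, 0.536, -0.004, 1.538, 0.003, 1.067, -0.071], TCP at [0.193, -0.621, 0.231] pointing down, gripper open.
Joint ranges: [-2.7, 2.7], [-0.37, 2.16], [-1.27, 1.26], [0.24, 2.4], [-1.31, 4.45], [0.19, 1.91], [-2.76, 2.76]. Speed limits (rad/s): [2.39, 2.39, 3.14, 3.14, 3.14, 3.14, 3.14].

## Interface

Orientations are given as a unit quaternion [w, x, y, z].
In Python, from rig import manip gives the robot as it stands.
- The arm moves only by the tool arm_command, never from a script. Its argument "deltas" is a list of rows, each an object with "grip": the opening, from -1 (shut) to 1 (fully open); "slide": the shift along the world's x, y, z scaled (see below), a list of three; "dr": the turn, a rotation vector about the world's x, y, z scaled (see below), a list of three. A call has 1 to 8 rows; each row is the pose to reach, as a shift and turn from the pose commanded when the call began; what a row does not reach only later rows make up. The controller multiplies each number of a shift by 150 mm and each number of a turn by pi/2 rad. A row lasts 1/10 s, in which the tool goes at most 50 mm and 8.59 degrees, less where a joint would pass 70% of its speed; a pose out of reach is approached as far as the arm can. A call with a number of a shift or a turn outside -1 to 1 is refused whole. A call with a gripper value outside its range is refused whole. The fingers move at their own pace and stop on an object; the grip force is fixed at half the most. Time passes only in rows, so rows that repeat a pose let the fingers close. It gives the time, the measured TCP pose, the force, the opening and the grip force at its end, in the units of the state.
- manip.state(): the state, without advancing time (a new reading comes with each control period).
- manip.grab_frame(name): name is "side" or "top" or "wrist"; returns a dict with "pixels" (480x640x3 uint8, blue, green, red), "range_z" (480x640 float32, m along the optical axis (not along the pixel's ray), 0 where there is no reading), "mtx" (3x3 intrinsics, pixels), "k1" (the pictures are not rectified: a ray, as slopes to the right and down, at radius r is drawn at 1 + k1 r^2 times it, then the intrinsics apply), "R" (3x3) and "t" (3): a world point X has camera coordinates R X + t; the wrist camera has in their place "mount" (4x4, takes a point from camera to tool coordinates, whose origin is the TCP and whose axes are the flange's). Camera axes: x right, y down, z forward; pixel columns grow to the right and rows downward; lengths in m; the calibration is good to about 2 mm. A picture is of the moment at which its call begins: read the wrist's pose just before it.
- manip.hand_in(): hands the job in; it is judged then, once.
Trained networks look in the newest picture that a camera, given by its name, has taken for a name from the list of things; names that differ only in an ending like _2 or _b are one class to them, and where a whole thing is asked for, a point or a joint stands for the part that bears it (a point fixed in the world has none). Each returns a list of dicts, best first, with "score" (0 to 1); they miss things now and then, are a little off and sometimes report something else, mostly with a low value. They report only what shows in the picture. A call takes as long as a camera call. They do not tell look-alikes from the thing itself.
- manip.search_frame(camera, query): "extent" ([left, top, width, height] in pixels, round what is visible of it).
The state is a dict: "clock": time; "joint_pos": joint angles; "qvel": joint speeds; "effort": joint torques, N m; "tool_pos": TCP position; "ee_rot": TCP orientation; "force": force on the tool from outside, world axes, zero at the start; "ft_torque": the same for the moment, N m; "opening": opening from 0.0 (shut) to 1.0 (fully open); "finger_force": force on a finger pad.
Only numpy, scipy, OpenCV 4.12 (cv2) and the standard library are available. Lean on these libraries where they do the work, as an engineer would, in place of code of your own. Each camera call takes 0.05 s, during which the arm holds its last target. There are 200 camera calls.

## Working session

There is one attempt and no reset: what is moved stays moved. The work goes in short steps, Python scripts to look and compute and a tool call to move; the robot and the scene stay as the last step left them, time stands still between calls to the robot, and variables do not carry over. Pictures are saved under pics/ and viewed, at most 14 in all, crops included, and the job is handed in when it is done.

Besides the shell and the picture viewer there is one more tool, called after "Call:" as name([rows], argument=value, ...), one row to a line, values as JSON. arm_command: Moves the arm, as the interface text tells. Shifts and turns lie within -1 to 1; 1 stands for 150 mm of shift or pi/2 rad of turn. Its arguments: {"type":"object","properties":{"deltas":{"type":"array","items":{"type":"object","properties":{"grip":{"type":"number"},"slide":{"type":"array","items":{"type":"number","minimum":-1,"maximum":1}},"dr":{"type":"array","items":{"type":"number","minimum":-1,"maximum":1}}}}}},"required":["deltas"]}

```bash
mkdir -p pics; ls; cat > h.py <<'E'
import numpy as np, cv2, json
from rig import manip
from scipy.spatial.transform import Rotation as Ro
def cam(name):
    s=manip.state(); f=manip.grab_frame(name)
    if 'mount' in f:
        q=s['ee_rot']; R=Ro.from_quat([q[1],q[2],q[3],q[0]]).as_matrix()
        M=np.array(f['mount']); Rw=R@M[:3,:3]; tw=R@M[:3,3]+np.array(s['tool_pos'])
        f['R']=Rw.T; f['t']=-Rw.T@tw
    f['R']=np.array(f['R']); f['t']=np.array(f['t']); f['mtx']=np.array(f['mtx'])
    return f
def ray(f,u,v):
    K=f['mtx']; d=np.array([(u-K[0,2])/K[0,0],(v-K[1,2])/K[1,1]]); x=d.copy()
    for _ in range(20): x=d/(1+f['k1']*(x@x))
    o=-f['R'].T@f['t']; return o,f['R'].T@np.array([x[0],x[1],1])
def dep(f,u,v,r=2):
    o,d=ray(f,u,v); z=f['range_z'][int(v)-r:int(v)+r+1,int(u)-r:int(u)+r+1]; z=z[z>0]
    return o+d*np.median(z) if len(z) else None
def atz(f,u,v,z):
    o,d=ray(f,u,v); return o+d*(z-o[2])/d[2]
def cloud(f):
    H,W=f['range_z'].shape; K=f['mtx']; vv,uu=np.mgrid[0:H,0:W]
    d=np.stack([(uu-K[0,2])/K[0,0],(vv-K[1,2])/K[1,1]],-1); x=d.copy()
    for _ in range(15): x=d/(1+f['k1']*(x**2).sum(-1,keepdims=True))
    P=np.concatenate([x,np.ones((H,W,1))],-1)*f['range_z'][...,None]
    P=(P-f['t'])@f['R']; P[f['range_z']<=0]=np.nan
    return P
E
cat > a.py <<'E'
from h import *
np.set_printoptions(precision=4,suppress=True)
for n in ['top','side']:
    f=cam(n); cv2.imwrite(f'pics/{n}0.png',f['pixels']); np.save(n+'0.npy',cloud(f))
    print(n,-f['R'].T@f['t'],f['mtx'][0,0],f['k1'])
    for q in ['roll1','warmer','cover_handle','timer_top','timer_pointer','green_mark','temp_tab','tray','glaze_pot','salt_tin','spice_jar']:
        for d in manip.search_frame(n,q)[:6]:
            e=d['extent']; u,v=e[0]+e[2]/2,e[1]+e[3]/2
            print(q,round(d['score'],2),[round(x) for x in e],dep(f,u,v))
print(manip.state())
E
python3 a.py
```

```text
pics
top [ 0.3776 -0.0199  0.9607] 433.4725652266975 -0.013183477620612831
roll1 0.97 [217, 223, 26, 24] [0.5489 0.1957 0.0432]
roll1 0.96 [278, 154, 21, 24] [0.7056 0.0734 0.0404]
roll1 0.95 [211, 268, 20, 23] [0.4524 0.2104 0.0446]
roll1 0.71 [183, 134, 22, 24] [0.7541 0.2888 0.0385]
roll1 0.65 [200, 332, 23, 21] [0.3224 0.2239 0.0412]
warmer 0.57 [355, 143, 177, 159] [ 0.57   -0.253   0.0857]
warmer 0.48 [352, 207, 131, 88] [ 0.5103 -0.1997  0.0857]
cover_handle 0.86 [354, 206, 128, 88] [ 0.5135 -0.1986  0.0859]
timer_top 0.85 [499, 250, 22, 20] [ 0.4915 -0.3737  0.1135]
timer_pointer 0.8 [501, 254, 21, 12] [ 0.4911 -0.3756  0.1134]
green_mark 0.77 [351, 141, 180, 158] [ 0.5754 -0.2489  0.0857]
temp_tab 0.88 [484, 248, 43, 31] [ 0.4848 -0.3661  0.1074]
temp_tab 0.63 [210, 266, 22, 27] [0.4518 0.2099 0.0445]
tray 0.9 [150, 199, 150, 111] [0.512 0.214 0.003]
glaze_pot 0.82 [153, 259, 35, 31] [0.462  0.3185 0.0431]
salt_tin 0.64 [501, 250, 20, 22] [ 0.4889 -0.3744  0.1137]
salt_tin 0.61 [494, 163, 46, 32] [ 0.6429 -0.3805  0.1533]
spice_jar 0.74 [205, 162, 30, 37] [0.6636 0.2184 0.06
[... 994 characters left out ...]
1]
glaze_pot 0.76 [208, 371, 37, 40] [0.4504 0.3389 0.045 ]
salt_tin 0.92 [396, 132, 23, 34] [ 0.6398 -0.3733  0.1278]
spice_jar 0.82 [185, 274, 36, 40] [0.6507 0.2447 0.0611]
{'clock': 1.2, 'joint_pos': array([ 1.2038,  0.5364, -0.0044,  1.5379,  0.0026,  1.0673, -0.0712]), 'qvel': array([ 0.0015,  0.0004,  0.001 , -0.0003, -0.003 ,  0.0001,  0.0007]), 'effort': array([  0.0008, -58.3331,   1.0485, -25.9439,   0.0126,   0.0018,
         0.    ]), 'tool_pos': array([ 0.1926, -0.6208,  0.2313]), 'ee_rot': array([-0.    ,  0.9887,  0.1498, -0.    ]), 'force': array([-0.8986,  0.5837, -0.1077]), 'ft_torque': array([ 0.041 , -0.0021, -0.0286]), 'finger_force': 0.0, 'opening': 0.9974450636456074}
```

```bash
python3 -c "
import cv2
a=cv2.imread('pics/top0.png')[110:370,140:560]
cv2.imwrite('pics/top1.png',cv2.resize(a,(800,495),interpolation=cv2.INTER_CUBIC))"
```

```text
(no output)
```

View pics/top1.png

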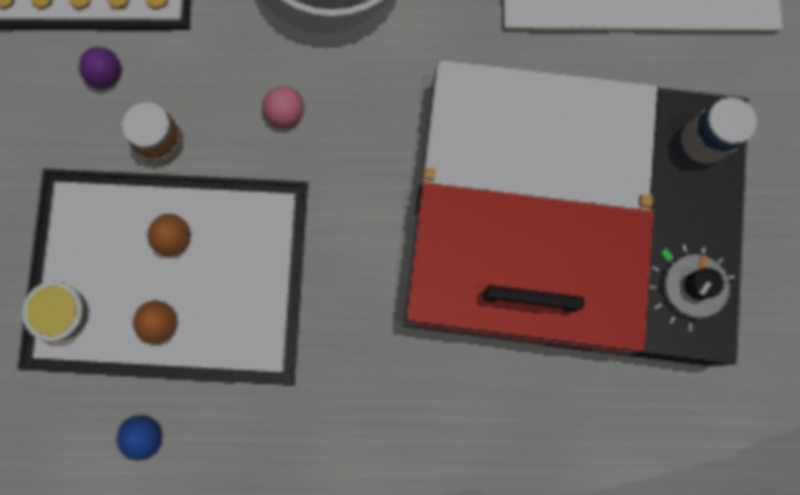

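The picture shows two golden-brown rolls on the tray, at crop pixels (168,235) and (155,322), which are full-frame (228,233) and (221,279). The look-alikes are pink (283,107), purple (100,67) and blue (139,437) in the crop. All three are off the tray and the wrong colour, so I'll leave them. The cover is shut, and the green mark is at (667,255).

```bash
cat > b.py <<'E'
from h import *
np.set_printoptions(precision=4,suppress=True)
for n in ['top','side']:
    f=cam(n); P=cloud(f); hsv=cv2.cvtColor(f['pixels'],cv2.COLOR_BGR2HSV)
    h,s,v=[hsv[...,i].astype(int) for i in range(3)]
    red=((h<8)|(h>172))&(s>120)&(v>60)&(abs(P[...,2]-.087)<.012)&(P[...,1]<0)
    Q=P[red]; r=cv2.minAreaRect((Q[:,:2]*1000).astype(np.float32)); print(n,'plate',red.sum(),r,np.median(Q[:,2]))
    print(cv2.boxPoints(r))
    for nm,m in dict(handle=(v<70)&(P[...,2]>.108)&(P[...,2]<.14)&(P[...,1]>-.32)&(P[...,1]<-.05)&(P[...,0]>.4),
        knob=(P[...,2]>.108)&(P[...,2]<.125)&(P[...,1]<-.33)&(P[...,0]<.56),
        green=(h>45)&(h<80)&(s>100)&(P[...,1]<-.28)).items():
        Q=P[m]; 
        if len(Q)>5: print(nm,m.sum(),cv2.minAreaRect((Q[:,:2]*1000).astype(np.float32)),np.median(Q,0))
    for d in manip.search_frame(n,'roll1')[:5]:
        e=d['extent']; u,v_=e[0]+e[2]/2,e[1]+e[3]/2; p=dep(f,u,v_)
        m=(np.hypot(P[...,0]-p[0],P[...,1]-p[1])<.04)&(P[...,2]>.025)&(P[...,2]<.06)
        Q=P[m]; print('roll',p,cv2.minEnclosingCircle((Q[:,:2]*1000).astype(np.float32)),np.percentile(Q[:,2],98),hsv[int(v_),int(u)])
E
python3 b.py
```

```text
top plate 8618 ((514.6871948242188, -200.76168823242188), (251.0140380859375, 151.66346740722656), 83.28619384765625) 0.08610097108113177
[[ 424.7025 -316.5425]
 [ 575.3259 -334.2735]
 [ 604.6719  -84.9808]
 [ 454.0485  -67.2498]]
handle 365 ((476.0556640625, -194.108154296875), (97.89883422851562, 13.22305679321289), 83.15908813476562) [ 0.4757 -0.1946  0.1235]
knob 212 ((494.5607604980469, -376.7859191894531), (31.583375930786133, 30.898818969726562), 46.21400451660156) [ 0.4945 -0.3764  0.1136]
green 192 ((725.28076171875, -318.7848205566406), (407.74786376953125, 54.74238967895508), 3.4325270652770996) [ 0.9167 -0.3122  0.0277]
roll [0.7043 0.0744 0.0389] ((714.6112060546875, 76.58826446533203), 23.857337951660156) 0.043529749638745605 [172  97 150]
roll [0.3203 0.2242 0.0398] ((326.18463134765625, 226.51394653320312), 23.20886993408203) 0.04243932199627147 [111 183 127]
roll [0.5522 0.2008 0.0453] ((557.197509765625, 205.8539581298828), 25.114463806152344) 0.04740865098477088 [ 13 167 128]
roll [0.451  0.2118 0.045 ] ((455.16595458984375, 215.45059204101562), 24.880037307739258)
[... 712 characters left out ...]
(522.4755249023438, 1230.3577880859375), 4.048704147338867) [ 0.9081 -0.3267  0.03  ]
roll [0.7485 0.3105 0.0384] ((760.676513671875, 305.5550537109375), 24.701473236083984) 0.04468953035195194 [139 173 150]
roll [0.3149 0.2403 0.0398] ((323.2878112792969, 231.9558563232422), 24.518505096435547) 0.044390355909630363 [111 221 179]
roll [0.4425 0.2241 0.045 ] ((451.85736083984375, 219.80636596679688), 24.370372772216797) 0.04888894118560112 [ 14 209 192]
roll [0.5468 0.2179 0.0447] ((553.0304565429688, 209.7469482421875), 24.49305534362793) 0.04894721712008104 [ 13 223 176]
roll [0.6951 0.0892 0.0315] ((710.088623046875, 81.73519897460938), 24.088726043701172) 0.04546075102405912 [172 137 179]
```

Call:
arm_command([
  {"slide":[1,1,0.3],"dr":[0,0,0.734],"grip":1},
  {"slide":[1,1,0.3],"dr":[0,0,0.734],"grip":1},
  {"slide":[1,1,0.3],"dr":[0,0,0.734],"grip":1},
  {"slide":[1,1,0.3],"dr":[0,0,0.734],"grip":1},
  {"slide":[1,1,0.3],"dr":[0,0,0.734],"grip":1},
  {"slide":[1,1,0.3],"dr":[0,0,0.734],"grip":1},
  {"slide":[1,1,0.3],"dr":[0,0,0.734],"grip":1},
  {"slide":[1,1,0.3],"dr":[0,0,0.734],"grip":1},
])

```text
clock: 2.2
tool_pos: [0.3427, -0.4707, 0.2765]
ee_rot: [0.0, 0.745, 0.667, -0.0]
force: [0.4, -0.2, -0.2]
opening: 0.998
finger_force: 0.0
```

Call:
arm_command([
  {"slide":[0.9,1,0.1],"dr":[0,0,0],"grip":1},
  {"slide":[0.9,1,0.1],"dr":[0,0,0],"grip":1},
  {"slide":[0.9,1,0.1],"dr":[0,0,0],"grip":1},
  {"slide":[0.9,1,0.1],"dr":[0,0,0],"grip":1},
  {"slide":[0.9,1,0.1],"dr":[0,0,0],"grip":1},
  {"slide":[0.9,1,0.1],"dr":[0,0,0],"grip":1},
])

```text
clock: 2.8
tool_pos: [0.4786, -0.3194, 0.2915]
ee_rot: [0.0, 0.746, 0.666, 0.0]
force: [-0.3, -0.7, -0.4]
opening: 1.001
finger_force: 0.0
```

```bash
cat > w.py <<'E'
from h import *
import sys
np.set_printoptions(precision=4,suppress=True)
s=manip.state(); print(s['clock'],s['tool_pos'],s['ee_rot'],s['joint_pos'],s['opening'])
f=cam('wrist'); cv2.imwrite(f'pics/{sys.argv[1]}.png',f['pixels']); P=cloud(f)
np.savez('last.npz',P=P,img=f['pixels'],R=f['R'],t=f['t'],mtx=f['mtx'],k1=f['k1'])
for q in sys.argv[2:]:
    for d in manip.search_frame('wrist',q)[:3]:
        e=d['extent']; print(q,round(d['score'],2),[round(x) for x in e],dep(f,e[0]+e[2]/2,e[1]+e[3]/2))
E
python3 w.py w1 timer_top timer_pointer temp_tab cover_handle
```

```text
2.8 [ 0.4786 -0.3194  0.2915] [0.0001 0.7461 0.6659 0.0002] [ 0.8     0.3768 -0.3785  1.6573  0.1503  1.1358  0.2687] 1.0008669788667819
timer_top 0.7 [328, 251, 36, 43] [ 0.4949 -0.3723  0.1145]
timer_top 0.67 [256, 1, 185, 215] [ 0.5128 -0.231   0.0869]
timer_pointer 0.65 [328, 248, 36, 47] [ 0.4948 -0.3703  0.1146]
temp_tab 0.86 [310, 228, 71, 68] [ 0.4959 -0.362   0.1138]
cover_handle 0.81 [256, 0, 189, 216] [ 0.5145 -0.2309  0.0865]
```

View pics/w1.png

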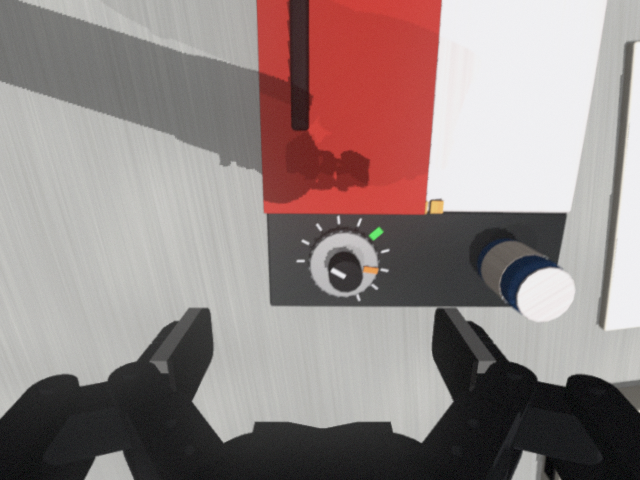

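The wrist view shows the timer knob top at about (346,271), with its pointer to the left (front) and slightly up. The orange tab is at (371,269) and the green mark at (376,233). The cover handle is at top left, around (300,60).

```bash
cat > k.py <<'E'
from h import *
import sys
np.set_printoptions(precision=4,suppress=True)
d=np.load('last.npz'); P=d['P']; im=d['img']; f={k:d[k] for k in ('R','t','mtx')}; f['k1']=float(d['k1'])
hsv=cv2.cvtColor(im,cv2.COLOR_BGR2HSV).astype(int); h,s,v=hsv[...,0],hsv[...,1],hsv[...,2]
near=np.hypot(P[...,0]-.4945,P[...,1]+.3755)<.07
top=near&(P[...,2]>.110)&(P[...,2]<.12)
c=np.array(cv2.minEnclosingCircle((P[top][:,:2]*1000).astype(np.float32))[0]); print('knob',c,P[top][:,2].mean())
yaw=np.deg2rad(-6.7)
def ang(p): # clockwise from warmer -x
    a=np.arctan2(p[1]-c[1],p[0]-c[0])-yaw; return (np.pi-a)%(2*np.pi)
def show(n,m,z):
    vv,uu=np.nonzero(m); Q=np.array([atz(f,a,b,z)[:2]*1000 for a,b in zip(uu,vv)]); q=Q.mean(0)
    print(n,len(Q),q,'r',np.hypot(*(q-c)),'ang',ang(q)); return Q
k=cv2.erode(top.astype(np.uint8),np.ones((3,3)))>0
Q=show('pointer',k&(v>130),.1145); print(sorted(np.hypot(*(Q-c).T))[-3:])
show('green',near&(h>45)&(h<80)&(s>100),.07)
show('tab',near&(h>8)&(h<22)&(s>120)&(P[...,2]>.078)&(P[...,2]<.09),.084)
red=((h<8)|(h>172))&(s>120)&(abs(P[...,2]-.087)<.012)
vv,uu=np.nonzero(red); 
H=(v<70)&(P[...,2]>.118)&(P[...,2]<.13)&(P[...,1]>-.3); 
if H.sum()>20: print('handle',cv2.minAreaRect((P[H][:,:2]*1000).astype(np.float32)),np.median(P[H][:,2]))
E
python3 k.py
```

```text
knob [ 494.8768 -375.5147] 0.11413406425151351
pointer 81 [ 488.0862 -371.7699] r 7.754711643401698 ang 0.3870347207597309
[np.float64(14.237795307056347), np.float64(14.2523563240926), np.float64(14.545839021502344)]
green 116 [ 539.6495 -369.3095] r 45.200703088261974 ang 2.8869396552434967
tab 77 [ 520.2025 -383.5525] r 26.570574226216152 ang 3.3319748927397446
handle ((475.4883117675781, -198.6248321533203), (91.17147064208984, 13.452893257141113), 83.2018051147461) 0.1245947256659734
```

Call:
arm_command([
  {"slide":[-0.02,0.25,0.1],"dr":[0,0,0],"grip":1},
  {"slide":[-0.02,0.25,0.1],"dr":[0,0,0],"grip":1},
])

```text
clock: 3.25
tool_pos: [0.4755, -0.2799, 0.308]
ee_rot: [0.0, 0.746, 0.666, 0.001]
force: [0.7, 0.2, 0.6]
opening: 0.999
finger_force: 0.0
```

```bash
python3 w.py w2 && python3 k.py
```

```text
3.25 [ 0.4755 -0.2799  0.308 ] [0.0004 0.7461 0.6658 0.0012] [ 0.7705  0.3207 -0.4011  1.6958  0.1332  1.1506  0.2197] 0.9985715304791173
knob [ 495.0867 -375.4696] 0.11402166808268706
pointer 65 [ 487.9503 -371.7321] r 8.055897856367372 ang 0.36551334325896345
[np.float64(14.72379190957734), np.float64(14.81552626749082), np.float64(15.162632182357061)]
green 97 [ 530.075  -350.9894] r 42.70197529016027 ang 2.4141524984275637
tab 68 [ 520.7678 -383.765 ] r 26.987592900022104 ang 3.3370922085588446
handle ((476.017333984375, -195.45254516601562), (97.06075286865234, 13.027162551879883), 83.70057678222656) 0.12452674601605766
```

Call:
arm_command([
  {"slide":[0,0.57,-0.3],"grip":1},
  {"slide":[0,0.57,-0.5],"grip":1},
  {"slide":[0,0.57,-0.99],"grip":1},
  {"slide":[0,0.57,-0.99],"grip":1},
  {"slide":[0,0.57,-0.99],"grip":1},
])

```text
validation failed for argument at $.de...
```

Call:
arm_command([
  {"slide":[0,0,-0.2],"grip":1},
  {"slide":[0,0,-0.4],"grip":1},
  {"slide":[0,0,-0.4],"grip":1},
  {"slide":[0,0,-0.4],"grip":-1},
  {"slide":[0,0,-0.4],"grip":-1},
  {"slide":[0,0,-0.4],"grip":-1},
  {"slide":[0,0,-0.4],"grip":-1},
  {"slide":[0,0,-0.4],"grip":-1},
])

```text
validation failed for argument at $.de...
```

Call:
arm_command([
  {"slide":[0,0.57,-0.3],"dr":[0,0,0],"grip":1},
  {"slide":[0,0.57,-0.5],"dr":[0,0,0],"grip":1},
  {"slide":[0,0.57,-0.99],"dr":[0,0,0],"grip":1},
  {"slide":[0,0.57,-0.99],"dr":[0,0,0],"grip":1},
  {"slide":[0,0.57,-0.99],"dr":[0,0,0],"grip":1},
])

```text
clock: 3.8
tool_pos: [0.4706, -0.1972, 0.1534]
ee_rot: [-0.004, 0.747, 0.664, -0.002]
force: [0.2, 0.2, 0.2]
opening: 0.999
finger_force: 0.0
```

Call:
arm_command([
  {"slide":[0,0,-0.2],"dr":[0,0,0],"grip":1},
  {"slide":[0,0,-0.4],"dr":[0,0,0],"grip":1},
  {"slide":[0,0,-0.4],"dr":[0,0,0],"grip":1},
  {"slide":[0,0,-0.4],"dr":[0,0,0],"grip":-1},
  {"slide":[0,0,-0.4],"dr":[0,0,0],"grip":-1},
  {"slide":[0,0,-0.4],"dr":[0,0,0],"grip":-1},
  {"slide":[0,0,-0.4],"dr":[0,0,0],"grip":-1},
  {"slide":[0,0,-0.4],"dr":[0,0,0],"grip":-1},
])

```text
clock: 4.6
tool_pos: [0.4752, -0.1981, 0.0985]
ee_rot: [0.001, 0.747, 0.665, 0.0]
force: [1.1, 0.3, 9.4]
opening: 0.151
finger_force: 61.7
```

Call:
arm_command([
  {"slide":[0,0,0.06],"dr":[0,0,0],"grip":-1},
  {"slide":[0,0,0.1],"dr":[0,0,0],"grip":-1},
  {"slide":[0,0,0.1],"dr":[0,0,0],"grip":-1},
  {"slide":[0.12,-0.014,0.1],"dr":[0,0,0],"grip":-1},
  {"slide":[0.25,-0.029,0.1],"dr":[0,0,0],"grip":-1},
  {"slide":[0.4,-0.047,0.1],"dr":[0,0,0],"grip":-1},
  {"slide":[0.4,-0.047,0.1],"dr":[0,0,0],"grip":-1},
])

```text
clock: 5.3
tool_pos: [0.5363, -0.2054, 0.1125]
ee_rot: [0.0, 0.747, 0.665, 0.0]
force: [1.4, -1.3, -4.5]
opening: 0.148
finger_force: 59.6
```

Call:
arm_command([
  {"slide":[0.15,-0.018,0],"dr":[0,0,0],"grip":-1},
  {"slide":[0.3,-0.035,0],"dr":[0,0,0],"grip":-1},
  {"slide":[0.45,-0.053,0],"dr":[0,0,0],"grip":-1},
  {"slide":[0.55,-0.065,0],"dr":[0,0,0],"grip":-1},
  {"slide":[0.593,-0.07,-0.03],"dr":[0,0,0],"grip":-1},
  {"slide":[0.593,-0.07,-0.08],"dr":[0,0,0],"grip":-1},
  {"slide":[0.593,-0.07,-0.1],"dr":[0,0,0],"grip":-1},
  {"slide":[0.593,-0.07,-0.1],"dr":[0,0,0],"grip":-1},
])

```text
clock: 6.1
tool_pos: [0.6237, -0.2159, 0.0987]
ee_rot: [0.001, 0.747, 0.664, 0.0]
force: [0.5, -2.7, 3.3]
opening: 0.152
finger_force: 60.9
```

Call:
arm_command([
  {"slide":[0.015,0,0],"dr":[0,0,0],"grip":-1},
  {"slide":[0.025,0,0],"dr":[0,0,0],"grip":-1},
  {"slide":[0.025,0,0],"dr":[0,0,0],"grip":-1},
])

```text
clock: 6.4
tool_pos: [0.6242, -0.2159, 0.0986]
ee_rot: [-0.002, 0.748, 0.664, -0.002]
force: [-9.4, -0.8, 14.7]
opening: 0.156
finger_force: 62.2
```

Call:
arm_command([
  {"slide":[0,0,0],"dr":[0,0,0],"grip":1},
  {"slide":[0,0,0],"dr":[0,0,0],"grip":1},
  {"slide":[0,0,0],"dr":[0,0,0],"grip":1},
  {"slide":[0,0,0],"dr":[0,0,0],"grip":1},
  {"slide":[0,0,0.3],"dr":[0,0,0],"grip":1},
  {"slide":[0,0,0.6],"dr":[0,0,0],"grip":1},
  {"slide":[0,0,1],"dr":[0,0,0],"grip":1},
  {"slide":[0,0,1],"dr":[0,0,0],"grip":1},
])

```text
clock: 7.2
tool_pos: [0.6307, -0.2156, 0.2546]
ee_rot: [0.004, 0.747, 0.665, 0.003]
force: [0.2, -0.5, 0.5]
opening: 0.997
finger_force: 0.0
```

Call:
arm_command([
  {"slide":[-0.5,1,0],"dr":[0,0,0],"grip":1},
  {"slide":[-0.5,1,0],"dr":[0,0,0],"grip":1},
  {"slide":[-0.5,1,0],"dr":[0,0,0],"grip":1},
  {"slide":[-0.5,1,0],"dr":[0,0,0],"grip":1},
  {"slide":[-0.5,1,0],"dr":[0,0,0],"grip":1},
])

```text
clock: 7.7
tool_pos: [0.5514, -0.062, 0.2479]
ee_rot: [-0.0, 0.745, 0.667, 0.0]
force: [0.6, -0.4, 0.3]
opening: 1.001
finger_force: 0.0
```

Call:
arm_command([
  {"slide":[-0.25,1,0],"dr":[0,0,0],"grip":1},
  {"slide":[-0.25,1,0],"dr":[0,0,0],"grip":1},
  {"slide":[-0.25,1,0],"dr":[0,0,0],"grip":1},
  {"slide":[-0.25,1,0],"dr":[0,0,0],"grip":1},
  {"slide":[-0.25,1,0],"dr":[0,0,0],"grip":1},
])

```text
clock: 8.2
tool_pos: [0.5154, 0.0849, 0.2477]
ee_rot: [0.0, 0.747, 0.665, 0.0]
force: [0.2, -0.9, 0.2]
opening: 0.996
finger_force: 0.0
```

```bash
cat > r.py <<'E'
from h import *
import sys
np.set_printoptions(precision=1,suppress=True)
s=manip.state(); print(s['clock'],s['tool_pos']*1000,s['joint_pos'].round(2))
for n in sys.argv[1].split(','):
    f=cam(n); P=cloud(f); cv2.imwrite(f'pics/r_{n}_{s["clock"]:.2f}.png',f['pixels'])
    hsv=cv2.cvtColor(f['pixels'],cv2.COLOR_BGR2HSV)
    m=(abs(hsv[...,0].astype(int)-13)<6)&(hsv[...,1]>120)&(hsv[...,2]>50)&(P[...,2]>.02)&(P[...,2]<.085)
    N,L,S,C=cv2.connectedComponentsWithStats(cv2.morphologyEx(m.astype(np.uint8),cv2.MORPH_OPEN,np.ones((3,3))))
    for i in range(1,N):
        if S[i,4]>150:
            Q=P[L==i]; Q=Q[~np.isnan(Q[:,0])]; (x,y),r=cv2.minEnclosingCircle((Q[:,:2]*1000).astype(np.float32))
            print(n,S[i],'xy',np.array([x,y]),'r',r,'top',np.percentile(Q[:,2],98)*1000)
    h,sa=hsv[...,0].astype(int),hsv[...,1]
    red=((h<8)|(h>172))&(sa>120)&(abs(P[...,2]-.087)<.012)&(P[...,1]<0)
    if red.sum()>1000: print('plate',np.array(cv2.boxPoints(cv2.minAreaRect((P[red][:,:2]*1000).astype(np.float32)))).tolist())
E
python3 r.py wrist,top
```

```text
8.2 [515.4  84.9 247.7] [ 0.2  0.3 -0.5  1.8  0.2  1.  -0.5]
wrist [456   0  44  61 731] xy [667.4 224.7] r 26.925491333007812 top 48.49589642269327
wrist [ 330   43   47   48 1730] xy [557.5 207. ] r 21.01078987121582 top 47.31606359744339
wrist [212  45  42  34 857] xy [453.7 219.6] r 20.40793800354004 top 47.44597818838358
plate [[587.3276977539062, -207.75054931640625], [738.8125610351562, -226.74951171875], [754.4940795898438, -101.71603393554688], [603.0092163085938, -82.71707153320312]]
plate [[573.00146484375, -334.4661865234375], [724.4764404296875, -352.63409423828125], [754.3662109375, -103.42791748046875], [602.8912353515625, -85.260009765625]]
```

Call:
arm_command([
  {"slide":[0.277,0.81,-0.3],"dr":[0,0,0],"grip":0.7},
  {"slide":[0.277,0.81,-0.5],"dr":[0,0,0],"grip":0.7},
  {"slide":[0.277,0.81,-0.98],"dr":[0,0,0],"grip":0.7},
  {"slide":[0.277,0.81,-0.98],"dr":[0,0,0],"grip":0.7},
  {"slide":[0.277,0.81,-0.98],"dr":[0,0,0],"grip":0.7},
  {"slide":[0.277,0.81,-0.98],"dr":[0,0,0],"grip":0.7},
])

```text
clock: 8.9
tool_pos: [0.5562, 0.2041, 0.0993]
ee_rot: [-0.0, 0.748, 0.664, -0.002]
force: [0.2, -0.0, 1.1]
opening: 0.851
finger_force: 0.0
```

Call:
arm_command([
  {"slide":[0,0,-0.3],"dr":[0,0,0],"grip":0.7},
  {"slide":[0,0,-0.5],"dr":[0,0,0],"grip":0.7},
  {"slide":[0,0,-0.61],"dr":[0,0,0],"grip":0.7},
  {"slide":[0,0,-0.61],"dr":[0,0,0],"grip":0.7},
  {"slide":[0,0,-0.61],"dr":[0,0,0],"grip":-1},
  {"slide":[0,0,-0.61],"dr":[0,0,0],"grip":-1},
  {"slide":[0,0,-0.61],"dr":[0,0,0],"grip":-1},
  {"slide":[0,0,-0.61],"dr":[0,0,0],"grip":-1},
])

```text
clock: 9.7
tool_pos: [0.5582, 0.2065, 0.012]
ee_rot: [0.001, 0.747, 0.664, 0.002]
force: [-1.2, -1.5, 6.6]
opening: 0.555
finger_force: 61.6
```

Call:
arm_command([
  {"slide":[0,0,0.2],"dr":[0,0,0],"grip":-1},
  {"slide":[0,0,0.5],"dr":[0,0,0],"grip":-1},
  {"slide":[0,0,0.9],"dr":[0,0,0],"grip":-1},
  {"slide":[0,0,0.9],"dr":[0,0,0],"grip":-1},
])

```text
clock: 10.1
tool_pos: [0.5602, 0.2082, 0.1519]
ee_rot: [0.002, 0.747, 0.665, 0.006]
force: [0.2, -0.3, -0.4]
opening: 0.555
finger_force: 62.4
```

Call:
arm_command([
  {"slide":[0,-0.2,0],"dr":[0,0,0],"grip":-1},
  {"slide":[0,-0.5,0],"dr":[0,0,0],"grip":-1},
  {"slide":[0,-0.8,0],"dr":[0,0,0],"grip":-1},
  {"slide":[0,-1,0],"dr":[0,0,0],"grip":-1},
  {"slide":[0,-1,0],"dr":[0,0,0],"grip":-1},
])

```text
clock: 10.6
tool_pos: [0.5568, 0.0495, 0.1449]
ee_rot: [0.002, 0.75, 0.662, -0.001]
force: [1.0, 0.1, -0.3]
opening: 0.555
finger_force: 62.3
```

Call:
arm_command([
  {"slide":[-0.1,-0.3,0],"dr":[0,0,0],"grip":-1},
  {"slide":[-0.26,-0.6,0],"dr":[0,0,0],"grip":-1},
  {"slide":[-0.26,-0.9,0],"dr":[0,0,0],"grip":-1},
  {"slide":[-0.26,-1,0],"dr":[0,0,0],"grip":-1},
  {"slide":[-0.26,-1,0],"dr":[0,0,0],"grip":-1},
])

```text
clock: 11.1
tool_pos: [0.5177, -0.0965, 0.145]
ee_rot: [0.001, 0.749, 0.663, 0.0]
force: [-0.1, 0.5, -0.8]
opening: 0.554
finger_force: 62.3
```

Call:
arm_command([
  {"slide":[0.008,-0.3,0],"dr":[0,0,0],"grip":-1},
  {"slide":[0.008,-0.51,0],"dr":[0,0,0],"grip":-1},
  {"slide":[0.008,-0.51,-0.1],"dr":[0,0,0],"grip":-1},
  {"slide":[0.008,-0.51,-0.3],"dr":[0,0,0],"grip":-1},
  {"slide":[0.008,-0.51,-0.5],"dr":[0,0,0],"grip":-1},
  {"slide":[0.008,-0.51,-0.65],"dr":[0,0,0],"grip":-1},
  {"slide":[0.008,-0.51,-0.7],"dr":[0,0,0],"grip":-1},
  {"slide":[0.008,-0.51,-0.7],"dr":[0,0,0],"grip":-1},
])

```text
clock: 11.9
tool_pos: [0.5187, -0.1681, 0.0388]
ee_rot: [-0.001, 0.746, 0.665, 0.0]
force: [-0.1, 0.3, 0.5]
opening: 0.551
finger_force: 64.3
```

Call:
arm_command([
  {"slide":[0,-0.02,-0.05],"dr":[0,0,0],"grip":-1},
  {"slide":[0,-0.02,-0.08],"dr":[0,0,0],"grip":-1},
  {"slide":[0,-0.02,-0.08],"dr":[0,0,0],"grip":-1},
  {"slide":[0,-0.02,-0.08],"dr":[0,0,0],"grip":0.6},
  {"slide":[0,-0.02,-0.08],"dr":[0,0,0],"grip":0.6},
  {"slide":[0,-0.02,-0.08],"dr":[0,0,0],"grip":0.6},
  {"slide":[0,-0.02,-0.08],"dr":[0,0,0],"grip":0.6},
])

```text
clock: 12.6
tool_pos: [0.5187, -0.1734, 0.0275]
ee_rot: [0.0, 0.747, 0.665, 0.0]
force: [0.3, -0.0, -0.0]
opening: 0.801
finger_force: 0.0
```

Call:
arm_command([
  {"slide":[0,0,0.2],"dr":[0,0,0],"grip":0.6},
  {"slide":[0,0,0.5],"dr":[0,0,0],"grip":0.6},
  {"slide":[0,0,1],"dr":[0,0,0],"grip":0.6},
  {"slide":[0,0,1],"dr":[0,0,0],"grip":0.6},
  {"slide":[0,0,1],"dr":[0,0,0],"grip":0.6},
])

```text
clock: 13.1
tool_pos: [0.5212, -0.174, 0.1815]
ee_rot: [0.003, 0.747, 0.664, 0.002]
force: [1.0, 0.2, 0.4]
opening: 0.801
finger_force: 0.0
```

Call:
arm_command([
  {"slide":[-0.2,1,0.4],"dr":[0,0,0],"grip":0.7},
  {"slide":[-0.2,1,0.4],"dr":[0,0,0],"grip":0.7},
  {"slide":[-0.2,1,0.4],"dr":[0,0,0],"grip":0.7},
  {"slide":[-0.2,1,0.4],"dr":[0,0,0],"grip":0.7},
  {"slide":[-0.2,1,0.4],"dr":[0,0,0],"grip":0.7},
])

```text
clock: 13.6
tool_pos: [0.4884, -0.0211, 0.2375]
ee_rot: [0.0, 0.746, 0.666, 0.0]
force: [-0.3, -0.3, 0.3]
opening: 0.85
finger_force: 0.0
```

Call:
arm_command([
  {"slide":[-0.2,0.9,0],"dr":[0,0,0],"grip":0.7},
  {"slide":[-0.2,0.9,0],"dr":[0,0,0],"grip":0.7},
  {"slide":[-0.2,0.9,0],"dr":[0,0,0],"grip":0.7},
  {"slide":[-0.2,0.9,0],"dr":[0,0,0],"grip":0.7},
  {"slide":[-0.2,0.9,0],"dr":[0,0,0],"grip":0.7},
])

```text
clock: 14.1
tool_pos: [0.4586, 0.1103, 0.2362]
ee_rot: [-0.0, 0.747, 0.664, -0.001]
force: [0.1, -1.1, -0.4]
opening: 0.85
finger_force: 0.0
```

```bash
python3 r.py wrist,top,side
```

```text
14.1 [458.6 110.3 236.2] [ 0.2  0.3 -0.6  2.   0.2  1.  -0.6]
wrist [ 526    8   47   74 1294] xy [671.2 228.5] r 28.389934539794922 top 50.26054115906494
wrist [ 278   65   50   54 1871] xy [454.2 216.5] r 21.797828674316406 top 47.38943858454962
wrist [366 413  23   9 173] xy [ 492.4 -124.7] r 13.389469146728516 top 47.8983009817349
plate [[580.9903564453125, -124.1378402709961], [595.5821533203125, -194.36758422851562], [756.8310546875, -160.8646240234375], [742.2392578125, -90.6348876953125]]
top [377 256  23  21 377] xy [ 483.2 -143.8] r 24.341432571411133 top 61.170381539320715
plate [[573.4195556640625, -334.3788757324219], [724.6268310546875, -352.4495849609375], [754.4022216796875, -103.302490234375], [603.1949462890625, -85.23178100585938]]
side [382 239  20  16 198] xy [ 474.4 -133.2] r 29.905813217163086 top 66.74772847336851
side [191 288  27  17 224] xy [667.4 233.4] r 27.817432403564453 top 51.99995424470882
side [267 344  25  25 510] xy [450.7 220.2] r 24.250316619873047 top 48.536461683188115
plate [[477.7209167480469, -366.6539611816406], [665.27392578125, -459.1234436035156], [806.07373046875, -173.54342651367188], [618.520751953125, -81.07394409179688]]
```

Call:
arm_command([
  {"slide":[-0.03,0.715,-0.3],"dr":[0,0,0],"grip":0.7},
  {"slide":[-0.03,0.715,-0.5],"dr":[0,0,0],"grip":0.7},
  {"slide":[-0.03,0.715,-0.9],"dr":[0,0,0],"grip":0.7},
  {"slide":[-0.03,0.715,-0.9],"dr":[0,0,0],"grip":0.7},
  {"slide":[-0.03,0.715,-0.9],"dr":[0,0,0],"grip":0.7},
  {"slide":[-0.03,0.715,-0.9],"dr":[0,0,0],"grip":0.7},
])

```text
clock: 14.85
tool_pos: [0.4545, 0.2176, 0.1025]
ee_rot: [0.0, 0.748, 0.664, -0.001]
force: [0.8, -0.3, 0.7]
opening: 0.853
finger_force: 0.0
```

Call:
arm_command([
  {"slide":[0,0,-0.3],"dr":[0,0,0],"grip":0.7},
  {"slide":[0,0,-0.5],"dr":[0,0,0],"grip":0.7},
  {"slide":[0,0,-0.6],"dr":[0,0,0],"grip":0.7},
  {"slide":[0,0,-0.6],"dr":[0,0,0],"grip":0.7},
  {"slide":[0,0,-0.6],"dr":[0,0,0],"grip":-1},
  {"slide":[0,0,-0.6],"dr":[0,0,0],"grip":-1},
  {"slide":[0,0,-0.6],"dr":[0,0,0],"grip":-1},
  {"slide":[0,0,-0.6],"dr":[0,0,0],"grip":-1},
])

```text
clock: 15.65
tool_pos: [0.4556, 0.2194, 0.0148]
ee_rot: [0.001, 0.747, 0.664, 0.002]
force: [-2.1, -2.5, 12.7]
opening: 0.552
finger_force: 59.9
```

Call:
arm_command([
  {"slide":[0,0,0.2],"dr":[0,0,0],"grip":-1},
  {"slide":[0,0,0.5],"dr":[0,0,0],"grip":-1},
  {"slide":[0,0,0.9],"dr":[0,0,0],"grip":-1},
  {"slide":[0,0,0.9],"dr":[0,0,0],"grip":-1},
])

```text
clock: 16.05
tool_pos: [0.4572, 0.2209, 0.1536]
ee_rot: [0.002, 0.747, 0.665, 0.005]
force: [0.8, 0.8, -0.1]
opening: 0.55
finger_force: 62.6
```

Call:
arm_command([
  {"slide":[0.1,-0.2,0],"dr":[0,0,0],"grip":-1},
  {"slide":[0.2,-0.5,0],"dr":[0,0,0],"grip":-1},
  {"slide":[0.3,-0.8,0],"dr":[0,0,0],"grip":-1},
  {"slide":[0.39,-1,0],"dr":[0,0,0],"grip":-1},
  {"slide":[0.39,-1,0],"dr":[0,0,0],"grip":-1},
])

```text
clock: 16.55
tool_pos: [0.5145, 0.0627, 0.1477]
ee_rot: [0.002, 0.75, 0.661, -0.0]
force: [0.3, 1.1, 1.1]
opening: 0.55
finger_force: 62.6
```

Call:
arm_command([
  {"slide":[0,-0.3,0],"dr":[0,0,0],"grip":-1},
  {"slide":[0,-0.6,0],"dr":[0,0,0],"grip":-1},
  {"slide":[0,-0.9,0],"dr":[0,0,0],"grip":-1},
  {"slide":[0,-1,0],"dr":[0,0,0],"grip":-1},
  {"slide":[0,-1,0],"dr":[0,0,0],"grip":-1},
])

```text
clock: 17.05
tool_pos: [0.5124, -0.084, 0.1477]
ee_rot: [0.001, 0.749, 0.663, -0.0]
force: [-0.4, 0.8, -0.9]
opening: 0.553
finger_force: 62.6
```

Call:
arm_command([
  {"slide":[0,-0.3,0],"dr":[0,0,0],"grip":-1},
  {"slide":[0,-0.6,0],"dr":[0,0,0],"grip":-1},
  {"slide":[0,-0.95,0],"dr":[0,0,0],"grip":-1},
  {"slide":[0,-0.95,0],"dr":[0,0,0],"grip":-1},
  {"slide":[0,-0.95,-0.2],"dr":[0,0,0],"grip":-1},
  {"slide":[0,-0.95,-0.45],"dr":[0,0,0],"grip":-1},
  {"slide":[0,-0.95,-0.7],"dr":[0,0,0],"grip":-1},
  {"slide":[0,-0.95,-0.7],"dr":[0,0,0],"grip":-1},
])

```text
clock: 17.85
tool_pos: [0.5098, -0.22, 0.0387]
ee_rot: [-0.004, 0.746, 0.666, -0.001]
force: [-1.4, 0.8, -0.2]
opening: 0.551
finger_force: 62.6
```

Call:
arm_command([
  {"slide":[0,0,0],"dr":[0,0,0],"grip":-1},
  {"slide":[0,0,-0.05],"dr":[0,0,0],"grip":-1},
  {"slide":[0,0,-0.08],"dr":[0,0,0],"grip":-1},
  {"slide":[0,0,-0.08],"dr":[0,0,0],"grip":-1},
])

```text
clock: 18.25
tool_pos: [0.5128, -0.2237, 0.0307]
ee_rot: [0.0, 0.747, 0.665, 0.0]
force: [-0.3, -1.0, 0.5]
opening: 0.547
finger_force: 62.6
```

Call:
arm_command([
  {"slide":[0,0,-0.01],"dr":[0,0,0],"grip":-1},
  {"slide":[0,0,-0.01],"dr":[0,0,0],"grip":0.6},
  {"slide":[0,0,-0.01],"dr":[0,0,0],"grip":0.6},
  {"slide":[0,0,-0.01],"dr":[0,0,0],"grip":0.6},
  {"slide":[0,0,0.2],"dr":[0,0,0],"grip":0.6},
  {"slide":[0,0,0.5],"dr":[0,0,0],"grip":0.6},
  {"slide":[0,0,1],"dr":[0,0,0],"grip":0.6},
  {"slide":[0,0,1],"dr":[0,0,0],"grip":0.6},
])

```text
clock: 19.05
tool_pos: [0.5144, -0.2239, 0.1845]
ee_rot: [0.002, 0.747, 0.665, 0.001]
force: [0.2, -0.5, 0.3]
opening: 0.796
finger_force: 0.0
```

Call:
arm_command([
  {"slide":[-0.2,-0.6,0.7],"dr":[0,0,0],"grip":0.6},
  {"slide":[-0.2,-0.6,0.7],"dr":[0,0,0],"grip":0.6},
  {"slide":[-0.2,-0.6,0.7],"dr":[0,0,0],"grip":0.6},
  {"slide":[-0.2,-0.6,0.7],"dr":[0,0,0],"grip":0.6},
  {"slide":[-0.2,-0.6,0.7],"dr":[0,0,0],"grip":0.6},
])

```text
clock: 19.55
tool_pos: [0.4824, -0.314, 0.2856]
ee_rot: [0.0, 0.748, 0.664, 0.0]
force: [0.3, 0.4, -0.1]
opening: 0.799
finger_force: 0.0
```

```bash
python3 r.py wrist; cp pics/r_wrist_19.55.png pics/w3.png || (ls -t pics|head -1; cp pics/$(ls -t pics|head -1) pics/w3.png)
```

```text
19.55 [ 482.4 -314.   285.6] [ 0.9  0.4 -0.6  1.7  0.2  1.1  0.2]
wrist [ 276    0   51   51 2147] xy [ 484.7 -143.7] r 24.01945686340332 top 61.32867223606228
wrist [ 317   84   50   52 1997] xy [ 512.8 -225.2] r 24.118362426757812 top 61.22941584236629
plate [[572.7824096679688, -332.0508117675781], [724.2332153320312, -350.0118408203125], [746.2308959960938, -164.52322387695312], [594.7800903320312, -146.56219482421875]]
```

View pics/w3.png

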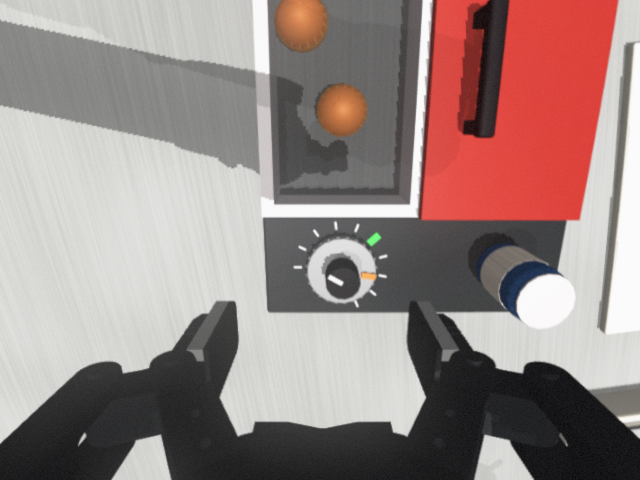

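The wrist view shows both rolls upright on the well floor, at (300,22) and (341,109). Their tops measure 61 mm, which matches 18 + 42 mm. The roll I placed first had been knocked about 4 cm but is still inside the well. Next I'll close the cover.

Call:
arm_command([
  {"slide":[0.947,0.667,-0.2],"dr":[0,0,0],"grip":1},
  {"slide":[0.947,0.667,-0.3],"dr":[0,0,0],"grip":1},
  {"slide":[0.947,0.667,-0.4],"dr":[0,0,0],"grip":1},
  {"slide":[0.947,0.667,-0.5],"dr":[0,0,0],"grip":1},
  {"slide":[0.947,0.667,-0.83],"dr":[0,0,0],"grip":1},
  {"slide":[0.947,0.667,-0.83],"dr":[0,0,0],"grip":1},
  {"slide":[0.947,0.667,-0.83],"dr":[0,0,0],"grip":1},
])

```text
clock: 20.3
tool_pos: [0.6236, -0.2122, 0.1596]
ee_rot: [-0.002, 0.747, 0.665, -0.001]
force: [-0.8, -0.2, 1.6]
opening: 1.0
finger_force: 0.0
```

Call:
arm_command([
  {"slide":[0,0,-0.2],"dr":[0,0,0],"grip":1},
  {"slide":[0,0,-0.4],"dr":[0,0,0],"grip":1},
  {"slide":[0,0,-0.4],"dr":[0,0,0],"grip":1},
  {"slide":[0,0,-0.4],"dr":[0,0,0],"grip":-1},
  {"slide":[0,0,-0.4],"dr":[0,0,0],"grip":-1},
  {"slide":[0,0,-0.4],"dr":[0,0,0],"grip":-1},
  {"slide":[0,0,-0.4],"dr":[0,0,0],"grip":-1},
  {"slide":[0,0,-0.4],"dr":[0,0,0],"grip":-1},
])

```text
clock: 21.1
tool_pos: [0.6245, -0.2136, 0.1015]
ee_rot: [0.0, 0.747, 0.664, -0.0]
force: [-10.4, 3.5, 16.8]
opening: 0.152
finger_force: 60.2
```

Call:
arm_command([
  {"slide":[0,0,0.06],"dr":[0,0,0],"grip":-1},
  {"slide":[0,0,0.1],"dr":[0,0,0],"grip":-1},
  {"slide":[-0.15,0.018,0.1],"dr":[0,0,0],"grip":-1},
  {"slide":[-0.3,0.035,0.1],"dr":[0,0,0],"grip":-1},
  {"slide":[-0.45,0.053,0.1],"dr":[0,0,0],"grip":-1},
  {"slide":[-0.6,0.07,0.1],"dr":[0,0,0],"grip":-1},
  {"slide":[-0.6,0.07,0.1],"dr":[0,0,0],"grip":-1},
])

```text
clock: 21.8
tool_pos: [0.5313, -0.2025, 0.1156]
ee_rot: [-0.001, 0.747, 0.664, -0.001]
force: [-1.0, 1.9, -3.7]
opening: 0.149
finger_force: 59.7
```

Call:
arm_command([
  {"slide":[-0.12,0.014,0],"dr":[0,0,0],"grip":-1},
  {"slide":[-0.24,0.028,0],"dr":[0,0,0],"grip":-1},
  {"slide":[-0.33,0.039,0],"dr":[0,0,0],"grip":-1},
  {"slide":[-0.375,0.044,0],"dr":[0,0,0],"grip":-1},
  {"slide":[-0.375,0.044,0],"dr":[0,0,0],"grip":-1},
])

```text
clock: 22.3
tool_pos: [0.478, -0.196, 0.1159]
ee_rot: [-0.0, 0.747, 0.665, -0.0]
force: [-1.2, 2.6, -4.7]
opening: 0.153
finger_force: 59.9
```

Call:
arm_command([
  {"slide":[-0.02,0.003,0],"dr":[0,0,0],"grip":-1},
  {"slide":[-0.025,0.003,0],"dr":[0,0,0],"grip":-1},
  {"slide":[-0.025,0.003,0],"dr":[0,0,0],"grip":-1},
])

```text
clock: 22.6
tool_pos: [0.4755, -0.1958, 0.1159]
ee_rot: [0.0, 0.747, 0.665, 0.001]
force: [1.7, 2.1, -2.7]
opening: 0.151
finger_force: 59.9
```

Call:
arm_command([
  {"slide":[0,0,-0.04],"dr":[0,0,0],"grip":-1},
  {"slide":[0,0,-0.08],"dr":[0,0,0],"grip":-1},
  {"slide":[0,0,-0.1],"dr":[0,0,0],"grip":-1},
  {"slide":[0,0,-0.1],"dr":[0,0,0],"grip":-1},
])

```text
clock: 23.0
tool_pos: [0.4764, -0.1959, 0.1016]
ee_rot: [0.001, 0.747, 0.665, 0.001]
force: [1.3, 3.0, 8.5]
opening: 0.147
finger_force: 61.4
```

Call:
arm_command([
  {"slide":[0,0,0],"dr":[0,0,0],"grip":1},
  {"slide":[0,0,0],"dr":[0,0,0],"grip":1},
  {"slide":[0,0,0],"dr":[0,0,0],"grip":1},
  {"slide":[0,0,0],"dr":[0,0,0],"grip":1},
  {"slide":[0,0,0.3],"dr":[0,0,0],"grip":1},
  {"slide":[0,0,0.6],"dr":[0,0,0],"grip":1},
  {"slide":[0,0,1],"dr":[0,0,0],"grip":1},
  {"slide":[0,0,1],"dr":[0,0,0],"grip":1},
])

```text
clock: 23.8
tool_pos: [0.4775, -0.1968, 0.2561]
ee_rot: [0.004, 0.747, 0.664, 0.002]
force: [0.6, -0.6, -0.6]
opening: 1.001
finger_force: 0.0
```

Call:
arm_command([
  {"slide":[0,-0.55,0.4],"dr":[0,0,0],"grip":1},
  {"slide":[0,-0.55,0.4],"dr":[0,0,0],"grip":1},
  {"slide":[0,-0.55,0.4],"dr":[0,0,0],"grip":1},
  {"slide":[0,-0.55,0.4],"dr":[0,0,0],"grip":1},
])

```text
clock: 24.2
tool_pos: [0.4743, -0.2797, 0.3107]
ee_rot: [0.0, 0.748, 0.664, -0.0]
force: [0.5, 0.5, -1.2]
opening: 1.002
finger_force: 0.0
```

```bash
python3 w.py w4; python3 k.py; python3 r.py top
```

```text
24.2 [ 0.4743 -0.2797  0.3107] [ 0.0002  0.7482  0.6635 -0.    ] [ 0.9324  0.3505 -0.614   1.6849  0.2164  1.1744  0.1432] 1.0016241032191615
knob [ 494.8677 -375.5249] 0.11403845551841715
pointer 66 [ 488.5498 -370.4947] r 8.075844721637756 ang 0.5554816434101832
[np.float64(14.752410071957394), np.float64(14.9180664401865), np.float64(15.531475881640445)]
green 98 [ 530.2052 -349.7291] r 43.75116628913482 ang 2.3940878116848605
tab 66 [ 520.7244 -382.2935] r 26.727905432677765 ang 3.2806847869224764
handle ((476.7452087402344, -194.4151611328125), (96.9006118774414, 13.085246086120605), 83.38189697265625) 0.12454657552128402
24.25 [ 474.1 -278.1  310. ] [ 0.9  0.3 -0.6  1.7  0.2  1.2  0.1]
plate [[425.3569030761719, -316.47161865234375], [575.878662109375, -334.8153381347656], [606.267578125, -85.45535278320312], [455.745849609375, -67.11163330078125]]
```

Call:
arm_command([
  {"slide":[0.07,-0.4,-0.5],"dr":[0,0,0],"grip":1},
  {"slide":[0.07,-0.4,-0.5],"dr":[0,0,0],"grip":1},
  {"slide":[0.07,-0.4,-0.5],"dr":[0,0,0],"grip":1},
  {"slide":[0.07,-0.4,-0.5],"dr":[0,0,0],"grip":1},
])

```text
clock: 24.7
tool_pos: [0.4845, -0.3368, 0.2339]
ee_rot: [-0.002, 0.747, 0.665, 0.0]
force: [-0.0, 1.3, 0.3]
opening: 1.0
finger_force: 0.0
```

```bash
cat >> k.py <<'E'
q=Q.mean(0); U,S,V=np.linalg.svd(Q-q); dv=V[0]*np.sign(V[0]@(q-c)); print('pca ang',ang(c+dv),S)
vv,uu=np.nonzero(top); u,v0=int(uu.mean()),int(vv.mean()); b=55
print(u,v0); cv2.imwrite('pics/crop_%s.png'%sys.argv[1],cv2.resize(im[max(0,v0-b):v0+b,u-b:u+b],None,fx=5,fy=5,interpolation=cv2.INTER_CUBIC))
E
python3 w.py w5; python3 k.py a
```

```text
24.7 [ 0.4845 -0.3368  0.2339] [-0.0021  0.7468  0.665   0.    ] [ 0.9452  0.4954 -0.5644  1.6715  0.2932  1.0644  0.1748] 0.9995535808095353
knob [ 494.8254 -375.7841] 0.11410895297658008
pointer 103 [ 488.964  -371.3682] r 7.338667304372456 ang 0.5287228053678303
[np.float64(14.534863069061164), np.float64(14.773209440773954), np.float64(14.976713695543541)]
green 219 [ 582.7432 -418.2814] r 97.6502299825478 ang 3.4749154321315414
tab 114 [ 520.932  -382.9875] r 27.08223485421582 ang 3.293881478397406
handle ((474.806884765625, -215.2433319091797), (59.04066467285156, 13.561320304870605), 83.3536605834961) 0.12448816171306809
pca ang 0.5787545806410455 [42.1463 12.7637]
341 283
```

View pics/crop_a.png

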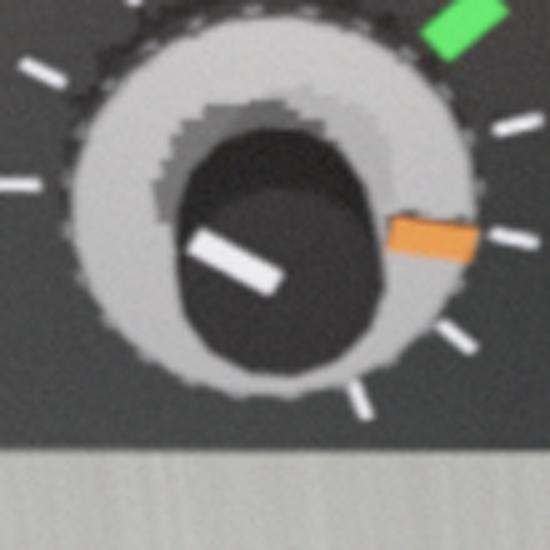

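```bash
cat > p.py <<'E'
from h import *
np.set_printoptions(precision=3,suppress=True)
d=np.load('last.npz'); im=d['img']; P=d['P']; f={k:d[k] for k in ('R','t','mtx')}; f['k1']=float(d['k1'])
g=im.min(2).astype(float); K=f['mtx']
# rectified world-plane view at z, 0.1 mm/pixel, image right=+warmer x, up=+warmer y
def view(c,z,half,yaw=np.deg2rad(-6.7)):
    a=np.arange(-half,half,.0001); X,Y=np.meshgrid(a,-a)
    W=np.stack([c[0]+np.cos(yaw)*X-np.sin(yaw)*Y,c[1]+np.sin(yaw)*X+np.cos(yaw)*Y,np.full_like(X,z)],-1)
    C=W@f['R'].T+f['t']; x=C[...,:2]/C[...,2:]; x=x*(1+f['k1']*(x**2).sum(-1,keepdims=True))
    return cv2.remap(im,(x[...,0]*K[0,0]+K[0,2]).astype(np.float32),(x[...,1]*K[1,1]+K[1,2]).astype(np.float32),cv2.INTER_CUBIC)
c=np.array([.49485,-.3756])
V=view(c,.1145,.02); cv2.imwrite('pics/rect.png',cv2.resize(V,None,fx=1.2,fy=1.2))
G=V.min(2).astype(np.uint8)
n,L,S,C=cv2.connectedComponentsWithStats((G>135).astype(np.uint8))
for i in range(1,n):
    if 100<S[i,4]<9000:
        vv,uu=np.nonzero(L==i); r=cv2.minAreaRect(np.stack([uu,vv],1).astype(np.float32)); b=(cv2.boxPoints(r)-200)/10
        q=(np.array([uu.mean(),vv.mean()])-200)/10; _,_,E=np.linalg.svd(np.stack([uu,vv],1)-[uu.mean(),vv.mean()],full_matrices=False); e=E[0]*np.sign(E[0]@q)
        print(S[i,4],'ctr',q,'ang',np.arctan2(-q[1],-q[0]),'axis',np.arctan2(-e[1],-e[0]),r[1])
V=view(c,.07,.05); hsv=cv2.cvtColor(V,cv2.COLOR_BGR2HSV).astype(int)
m=(hsv[...,0]>45)&(hsv[...,0]<80)&(hsv[...,1]>100); vv,uu=np.nonzero(m)
q=(np.array([uu.mean(),vv.mean()])-500)/10; print('green',m.sum(),q,np.hypot(*q),np.arctan2(-q[1],-q[0]))
V=view(c,.084,.036); hsv=cv2.cvtColor(V,cv2.COLOR_BGR2HSV).astype(int)
m=(hsv[...,0]>8)&(hsv[...,0]<22)&(hsv[...,1]>120); vv,uu=np.nonzero(m)
q=(np.array([uu.mean(),vv.mean()])-360)/10; print('tab',m.sum(),q,np.hypot(*q),np.arctan2(-q[1],-q[0])%6.283)
E
python3 p.py
```

```text
7019 ctr [ 15.922 -15.69 ] ang 2.363519867921068 axis 1.3547011998907366 (129.0, 100.0)
6707 ctr [-6.606 -3.639] ang 0.5034889067228989 axis 0.5190569378319231 (147.84939575195312, 47.25722885131836)
green 11208 [ 32.588 -29.108] 43.69469273066015 2.412541308850246
tab 8533 [27.022  4.429] 27.382196366444784 3.3038656449344592
```

View pics/rect.png

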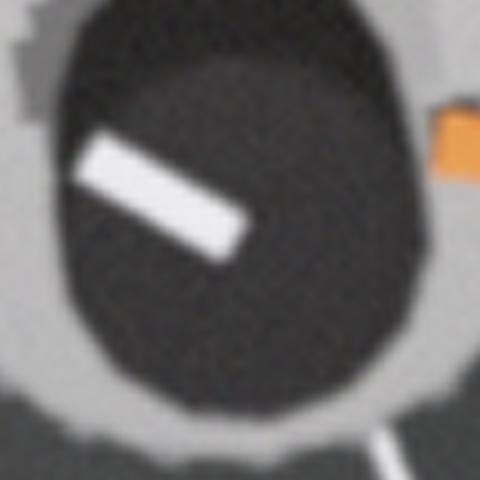

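The rectified crop shows the white pointer running from the knob centre up and to the left. I read 0.51 rad for the pointer, 2.41 for the green mark and 3.30 for the ring tab. The knob needs about 1.89 rad clockwise.

Call:
arm_command([
  {"slide":[0.069,-0.259,-0.3],"dr":[0,0,0],"grip":1},
  {"slide":[0.069,-0.259,-0.6],"dr":[0,0,0],"grip":1},
  {"slide":[0.069,-0.259,-0.69],"dr":[0,0,0],"grip":1},
  {"slide":[0.069,-0.259,-0.69],"dr":[0,0,0],"grip":1},
  {"slide":[0.069,-0.259,-0.69],"dr":[0,0,0],"grip":1},
])

```text
clock: 25.25
tool_pos: [0.4971, -0.3762, 0.1345]
ee_rot: [0.001, 0.747, 0.665, 0.001]
force: [-0.3, -0.4, 0.5]
opening: 1.001
finger_force: 0.0
```

Call:
arm_command([
  {"slide":[-0.015,0.003,-0.15],"dr":[0,0,0],"grip":1},
  {"slide":[-0.015,0.003,-0.295],"dr":[0,0,0],"grip":1},
  {"slide":[-0.015,0.003,-0.295],"dr":[0,0,0],"grip":1},
  {"slide":[-0.015,0.003,-0.295],"dr":[0,0,0],"grip":1},
])

```text
clock: 25.65
tool_pos: [0.4946, -0.3769, 0.0904]
ee_rot: [0.001, 0.747, 0.665, 0.0]
force: [-0.7, -0.2, 0.7]
opening: 1.0
finger_force: 0.0
```

Call:
arm_command([
  {"slide":[0.002,0.008,0],"dr":[0,0,0],"grip":-1},
  {"slide":[0.002,0.008,0],"dr":[0,0,0],"grip":-1},
  {"slide":[0.002,0.008,0],"dr":[0,0,0],"grip":-1},
  {"slide":[0.002,0.008,0],"dr":[0,0,0],"grip":-1},
  {"slide":[0.002,0.008,0],"dr":[0,0,0],"grip":-1},
])

```text
clock: 26.15
tool_pos: [0.494, -0.3759, 0.0889]
ee_rot: [0.001, 0.747, 0.665, 0.0]
force: [-0.7, 0.5, 5.2]
opening: 0.352
finger_force: 59.1
```

Call:
arm_command([
  {"slide":[0,0,0],"dr":[0,0,-0.08],"grip":-1},
  {"slide":[0,0,0],"dr":[0,0,-0.16],"grip":-1},
  {"slide":[0,0,0],"dr":[0,0,-0.24],"grip":-1},
  {"slide":[0,0,0],"dr":[0,0,-0.32],"grip":-1},
  {"slide":[0,0,0],"dr":[0,0,-0.4],"grip":-1},
  {"slide":[0,0,0],"dr":[0,0,-0.48],"grip":-1},
  {"slide":[0,0,0],"dr":[0,0,-0.56],"grip":-1},
  {"slide":[0,0,0],"dr":[0,0,-0.6],"grip":-1},
])

```text
clock: 26.95
tool_pos: [0.4938, -0.3758, 0.0889]
ee_rot: [0.0, 0.968, 0.251, 0.0]
force: [-1.1, 0.7, 7.3]
opening: 0.357
finger_force: 59.1
```

Call:
arm_command([
  {"slide":[0,0,0],"dr":[0,0,-0.08],"grip":-1},
  {"slide":[0,0,0],"dr":[0,0,-0.16],"grip":-1},
  {"slide":[0,0,0],"dr":[0,0,-0.24],"grip":-1},
  {"slide":[0,0,0],"dr":[0,0,-0.32],"grip":-1},
  {"slide":[0,0,0],"dr":[0,0,-0.4],"grip":-1},
  {"slide":[0,0,0],"dr":[0,0,-0.48],"grip":-1},
  {"slide":[0,0,0],"dr":[0,0,-0.56],"grip":-1},
  {"slide":[0,0,0],"dr":[0,0,-0.6],"grip":-1},
])

```text
clock: 27.75
tool_pos: [0.4938, -0.3755, 0.0889]
ee_rot: [-0.0, 0.976, -0.216, 0.0]
force: [-1.2, 1.3, 7.8]
opening: 0.358
finger_force: 59.2
```

```bash
python3 -c "
from h import *
s=manip.state();print(s['joint_pos'].round(3),s['ft_torque'])"
```

```text
[ 0.586  0.662 -0.012  1.715  0.01   0.765 -1.436] [0.43901134 0.4088163  0.05074543]
```

Call:
arm_command([
  {"slide":[0,0,0],"dr":[0,0,0],"grip":0.2},
  {"slide":[0,0,0],"dr":[0,0,0],"grip":0.2},
  {"slide":[0,0,0],"dr":[0,0,0],"grip":0.2},
  {"slide":[0,0,0.2],"dr":[0,0,0],"grip":0.2},
  {"slide":[0,0,0.5],"dr":[0,0,0],"grip":0.2},
  {"slide":[0,0,0.97],"dr":[0,0,0],"grip":0.2},
  {"slide":[0,0,0.97],"dr":[0,0,0],"grip":0.2},
])

```text
clock: 28.45
tool_pos: [0.4953, -0.3772, 0.2386]
ee_rot: [0.001, 0.977, -0.214, 0.003]
force: [0.7, -0.5, 0.5]
opening: 0.598
finger_force: 0.0
```

Call:
arm_command([
  {"slide":[-0.25,0.1,0],"dr":[0,0,0],"grip":0.2},
  {"slide":[-0.25,0.1,0],"dr":[0,0,0],"grip":0.2},
  {"slide":[-0.25,0.1,0],"dr":[0,0,0],"grip":0.2},
])

```text
clock: 28.75
tool_pos: [0.4551, -0.3607, 0.2335]
ee_rot: [-0.0, 0.977, -0.214, -0.0]
force: [0.1, -0.3, 0.1]
opening: 0.598
finger_force: 0.0
```

```bash
python3 w.py w6; python3 k.py b; python3 p.py
```

```text
28.75 [ 0.4551 -0.3607  0.2335] [-0.      0.9768 -0.214  -0.0002] [ 0.6005  0.4158 -0.0104  1.7253  0.0051  1.001  -1.4138] 0.5979534933287747
knob [ 494.4181 -375.978 ] 0.11421604607772504
pointer 135 [ 501.1768 -371.4554] r 8.13229067553327 ang 2.4349405543483993
[np.float64(14.575034806359058), np.float64(14.787557358998964), np.float64(14.795211360975072)]
green 179 [ 511.9201 -352.6012] r 29.202685234484193 ang 2.096522082200174
tab 136 [ 520.6282 -382.71  ] r 27.06080353798224 ang 3.276068484611662
handle ((477.7348937988281, -196.29832458496094), (99.30523681640625, 13.218053817749023), 83.26153564453125) 0.12455843742726565
pca ang 2.3955149005140957 [45.1713 15.4961]
318 177
green 10314 [ 32.355 -29.193] 43.57850668368215 2.4075107544836545
tab 7415 [26.516  4.076] 26.827444134024745 3.2939221417026556
```

View pics/w6.png

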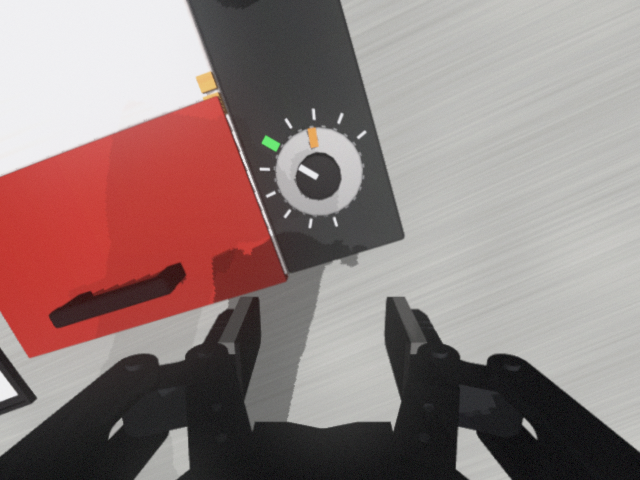

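The wrist view shows the pointer at (308,171) aimed at the green mark at (271,143), measured at about 2.40. The orange tab hasn't moved (3.29 against 3.30 before), and the cover is down in front of the bump at (206,82).

```bash
python3 - <<'E'
from h import *
np.set_printoptions(precision=3,suppress=True)
for n in ['top','side']:
    f=cam(n); P=cloud(f)
    for q in ['salt_tin','glaze_pot','spice_jar','cover_handle','roll1']:
        for d in manip.search_frame(n,q)[:4]:
            e=d['extent']; print(n,q,round(d['score'],2),[round(x) for x in e],dep(f,e[0]+e[2]/2,e[1]+e[3]/2))
    h=cv2.cvtColor(f['pixels'],cv2.COLOR_BGR2HSV).astype(int)
    m=((h[...,0]<8)|(h[...,0]>172))&(h[...,1]>120)&(abs(P[...,2]-.087)<.012)&(P[...,1]<0)
    print(np.median(P[m][:,2]),cv2.boxPoints(cv2.minAreaRect((P[m][:,:2]*1000).astype(np.float32))))
E
```

```text
top salt_tin 0.82 [494, 162, 43, 34] [ 0.643 -0.378  0.152]
top glaze_pot 0.79 [152, 263, 35, 26] [0.458 0.32  0.044]
top glaze_pot 0.16 [501, 254, 16, 13] [ 0.491 -0.37   0.114]
top spice_jar 0.95 [203, 163, 32, 36] [0.663 0.22  0.069]
top cover_handle 0.6 [356, 203, 126, 91] [ 0.517 -0.201  0.087]
top roll1 0.92 [278, 158, 21, 21] [0.701 0.075 0.038]
top roll1 0.73 [204, 333, 20, 20] [0.321 0.218 0.04 ]
top roll1 0.63 [183, 136, 21, 24] [0.751 0.291 0.037]
0.0860879290252406 [[ 425.465 -316.453]
 [ 576.718 -334.545]
 [ 606.511  -85.471]
 [ 455.259  -67.379]]
side salt_tin 0.66 [395, 133, 25, 32] [ 0.639 -0.372  0.128]
side glaze_pot 0.81 [209, 373, 37, 38] [0.448 0.339 0.045]
side spice_jar 0.74 [185, 269, 36, 45] [0.652 0.243 0.068]
side roll1 0.81 [244, 245, 16, 22] [0.694 0.088 0.032]
side roll1 0.7 [309, 388, 30, 34] [0.315 0.236 0.041]
side roll1 0.59 [137, 283, 26, 23] [0.749 0.313 0.037]
0.08778823782646747 [[ 418.013 -353.996]
 [ 570.967 -371.548]
 [ 604.353  -80.611]
 [ 451.399  -63.059]]
```

```bash
python3 -c "
from rig import manip
print(manip.hand_in())"
```

```text
the job is handed in; nothing more can be done
None
```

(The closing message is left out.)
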